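# Pop the blue sample-port hatch

### The job

Open the sample port of the analyser with the blue hatch: press the blue hatch down once with the fingertips (a white mark shows where), without forcing it, until the push-push latch clicks over, then let go so that the hatch springs up, and see that it stays open. Do not press it shut again, leave the yellow hatch shut, and do not pick up or shift any of the other things on the bench.

Things in the scene. Friction and masses are not known exactly. Their poses are not given: they have to be found in the camera images.
- unit_blue: White bench analyser with a blue hatch and front stripe, fixed, on a dark plinth 0 to 28 mm high; 200 x 200 mm, deck 100 mm above its origin, the centre of its underside; x from its front to its back, y left, z up. The hatch (60 mm wide in y, 94 long in x, 6 thick) lies amid the deck, hinged at its rear edge, its top 112 mm above the origin when shut; hinge blocks rise to 113 mm.
- unit_yellow: The other analyser, the same in size, build and frame, but with a yellow hatch and stripe, and a plinth of its own height. To be left alone.
- hatch_blue_pad (a point): White touch mark, a 26 mm disc on the top face of the blue hatch: the point is its centre on that face, 18 mm from the hatch's front edge and 76 mm from the hinge line. Press here, straight down. It moves with the hatch; its x axis points from the front edge to the hinge.
- hatch_blue_hinge (a point): Middle of the hinge line of the blue hatch, at its rear edge, 109 mm above the analyser's origin; the hinge line runs along the analyser's y axis. When the hatch opens its front edge swings up and back about this line.
- hatch_blue (a joint): Hatch angle (rad): 0 (to 0.01) shut, 1.05 fully open, -0.10 pressed in to its stop (7.6 mm down at the mark, still clear of the deck). Push-push latch: a press past -0.075 (6 mm) against a 2 to 4 N spring frees it; let go, it springs to 1.05 in about 1 s and stays. A press short of -0.06 leaves it latched. Pushing the open hatch right down latches it shut again.
- latch_blue (a joint): Sideways position of the hidden cam slider inside the latch of the blue hatch (m): about 0 latched shut, about +0.007 when pressed in to the release, about -0.004 when the hatch stands open; beyond -0.0085 only while an opened hatch is being pushed shut again.
- hatch_yellow (a joint): Angle of the yellow hatch (rad), same mechanism as the blue one: 0 shut; it is to stay at 0.
- vial_a: Small capped vial, red cap, 22 mm in diameter and 40 mm tall, loose, standing on the deck of the blue analyser to the left (+y of the analyser) of its hatch, 68 to 82 mm from the hatch's middle line. Origin at the centre of its underside.
- vial_b: Like vial_a but with a green cap, standing on the deck of the yellow analyser to the right (-y) of its hatch. Origin at the centre of its underside.
- cup: White sample cup with an orange lid, 56 mm in diameter, 62 mm tall, loose on the bench in front of and between the analysers. Origin at the centre of its underside.
- pipette: White pipette with a red button, lying on the bench on the left along its own x, about 290 mm long, 24 mm high. Origin under its middle.
- tipbox: Blue pipette-tip box with a white lid, 85 x 120 x 68 mm, loose, far left. Origin at the centre of its underside.
- rack: Orange tube rack with capped tubes, 70 x 200 mm, 97 mm tall, loose, on the right. Origin at the centre of its underside.
- timer: White timer, 60 x 75 x 22 mm, loose, near right. Origin at the centre of its underside.

How it is judged:
By the outcome, as a careful person would: the job done as asked, in the order asked, and still so for the second after the job is handed in, with the robot touching nothing.
It also fails if it takes over 32 s, if anything falls off the work surface, if the arm or the gripper's body presses on something with over 40 N, if the wrist force passes 120 N, or if a joint passes its speed limit or range.

### The arm

A 7-joint arm with a two-finger parallel gripper is mounted at the origin on the work surface. World frame = base frame: x ahead of the robot, y to its left, z up, the work surface at z = 0. Lengths are in m, angles in rad, forces in N, time in s.
With the tool pointing down it reaches from about 0.425 to 0.925 m from the base axis. Payload 6.8 kg.
Tool frame: the origin (TCP) lies on the mounting face of the last link; the fingertips stand 173 mm ahead of it and the grasp point (between the pads) lies 155 mm ahead of it (grip_point_offset is the distance from the TCP to the grasp point, in m); x points along the fingers, z is the direction in which the jaws open and shut, and the axes are right-handed (so a half turn about x gives the same grasp; the last joint's range is limited). The gripper opens to 85 mm and grips with 20 to 120 N. Pads are 22 mm wide; open, the fingers measure 114 mm over their backs; the gripper's body (76 mm by 85 mm) begins 54 mm behind the grasp point. The pads swing forward as they close: fully open they stand 13 mm farther back than shut.
Start: joints at [-1.348, 0.477, 0.022, 1.555, -0.011, 1.109, -0.083], TCP at [0.219, 0.638, 0.405] pointing down, gripper open.
Joint ranges: [-2.96, 2.96], [-0.34, 2.1], [-1.41, 1.46], [0.24, 2.44], [-1.37, 4.51], [0.17, 1.92], [-2.96, 2.96]. Speed limits (rad/s): [2.39, 2.39, 3.14, 3.14, 3.14, 3.14, 3.14].

### API

Orientations are given as a rotation vector (axis times angle).
In Python, from bench import * gives the robot as it stands. The module is installed in compiled form; this text tells all that it offers.
- The arm moves only by the tool servo_tool, never from a script. Its argument "motion" is a list of rows, each a list of 5 numbers: the shift along the tool's x, y, z in m, then the turn about the tool's x in degrees, then the gripper command: -1 is fully open, 1 is shut, values between are in proportion. In form: [[dx, dy, dz, turn, fingers], ...]. A call has 1 to 8 rows; each row is the pose to reach, as a shift and turn from the pose measured when the call began, along the tool's axes at that moment; what a row does not reach only later rows make up. A row lasts 1/10 s, in which the tool goes at most 50 mm and 8.59 degrees, less where a joint would pass 70% of its speed; a pose out of reach is approached as far as the arm can. A call with a gripper value outside its range is refused whole. The fingers move at their own pace and stop on an object; "force" is the grip in N (left out, the last holds). Time passes only in rows, so rows that repeat a pose let the fingers close. It gives the time, the measured TCP pose, the force and the opening at its end, in the units of the state.
- get_obs(): the state, without advancing time (a new reading comes with each control period).
- grab_frame(name): name is "scene" or "top"; returns the picture (384x512x3 uint8, red, green, blue); there is no depth.
- camera_params(name): a dict with "mtx" (3x3 intrinsics, pixels), "world_to_cam" (4x4, takes a point from world to camera coordinates). Camera axes: x right, y down, z forward; pixel columns grow to the right and rows downward; lengths in m; the calibration is good to about 2 mm. A picture is of the moment at which its call begins. camera_params takes no time and is no camera call.
- hand_in(): hands the job in, once; it reports no verdict.
The state is a dict: "clock": time; "joints": joint angles; "qvel": joint speeds; "tau": joint torques, N m; "tcp_pos": TCP position; "orientation": TCP orientation; "contact_force": force on the tool from outside, world axes, zero at the start; "moment": the same for the moment, N m; "grip_width": finger opening in m.
Only numpy, scipy, OpenCV 4.12 (cv2) and the standard library are available. Lean on these libraries where they do the work, as an engineer would, in place of code of your own. Each camera call takes 0.05 s, during which the arm holds its last target. There are 200 camera calls.

## Working session

There is one attempt and no reset: what is moved stays moved. The work goes in short steps, Python scripts to look and compute and a tool call to move; the robot and the scene stay as the last step left them, time stands still between calls to the robot, and variables do not carry over. Pictures are saved under pics/ and viewed, about 8 in all and at most 12, crops included, and the job is handed in when it is done.

Besides the shell and the picture viewer there is one more tool, called after "Call:" as name(argument=value, ...), one argument or row to a line, values as JSON. servo_tool: Moves the arm, as the interface text tells. Its arguments: {"type":"object","properties":{"motion":{"type":"array","items":{"type":"array","items":{"type":"number"}}},"force":{"type":"number"}},"required":["motion"]}

```bash
mkdir -p pics; python3 - <<'E'
from bench import *
import cv2
print(get_obs())
for n in("scene","top"):
    f=grab_frame(n); cv2.imwrite(f"pics/{n}0.png",cv2.cvtColor(f,cv2.COLOR_RGB2BGR))
    p=camera_params(n);print(n,p["mtx"],p["world_to_cam"])
E
```

```text
{'clock': 0.0, 'joints': array([-1.34809931,  0.47777361,  0.02236758,  1.5564582 , -0.01151007,
        1.10932616, -0.08307139]), 'qvel': array([-5.88753824e-04, -5.39174449e-04,  4.00523300e-05,  3.76610706e-04,
        1.29388134e-04, -6.59116206e-04, -7.01473494e-04]), 'tau': array([-8.26632840e-04, -5.96467781e+01,  1.60731744e+00, -2.81208014e+01,
        1.23059523e-02,  9.28229594e-03,  2.78864547e-06]), 'tcp_pos': array([0.21915094, 0.63813213, 0.4037409 ]), 'orientation': array([-0.96334518,  1.34916677,  0.96139415]), 'contact_force': array([ 0.01025438, -0.53550175, -0.87712868]), 'moment': array([-0.04011158, -0.08869552,  0.03729281]), 'grip_width': 0.08483674557543723}
scene [[361.25277714   0.         256.95244187]
 [  0.         361.25277714 191.39934123]
 [  0.           0.           1.        ]] [[-0.7037976   0.71028937  0.01256755  0.37029505]
 [ 0.55376991  0.55961809 -0.61657642 -0.22905012]
 [-0.44498071 -0.42698547 -0.78719475  1.31851798]
 [ 0.          0.          0.          1.        ]]
top [[465.57312189   0.         255.54356543]
 [  0.         465.57312189 191.6000424 ]
 [  0.           0.           1.        ]] [[ 3.00873695e-02 -9.99546710e-01  1.06052377e-03 -1.95104043e-02]
 [-9.94452647e-01 -3.00409867e-02 -1.00804127e-01  5.42224140e-01]
 [ 1.00790292e-01  1.97829033e-03 -9.94905726e-01  1.68234364e+00]
 [ 0.00000000e+00  0.00000000e+00  0.00000000e+00  1.00000000e+00]]
```

View pics/scene0.png

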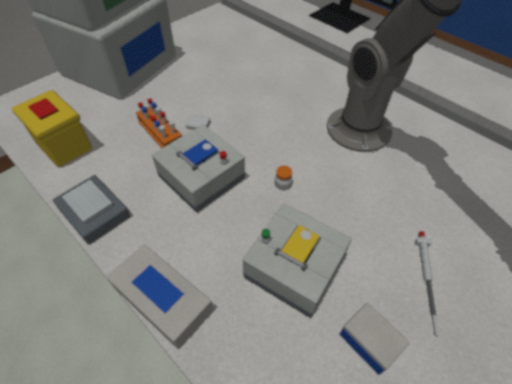

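View pics/top0.png

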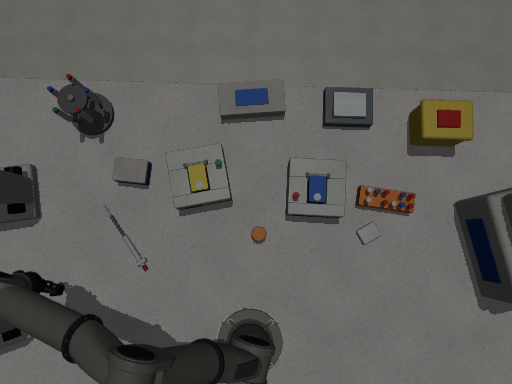

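```bash
python3 - <<'E'
import cv2,numpy as np
a=cv2.imread("pics/top0.png")[148:228,275:360]; b=cv2.imread("pics/scene0.png")[122:210,145:250]
a=cv2.resize(a,(510,480),interpolation=cv2.INTER_CUBIC);b=cv2.resize(b,(0,0),fx=5,fy=5,interpolation=cv2.INTER_CUBIC)
cv2.imwrite("pics/ca.png",a);cv2.imwrite("pics/cb.png",b)
E
```

```text
(no output)
```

View pics/ca.png

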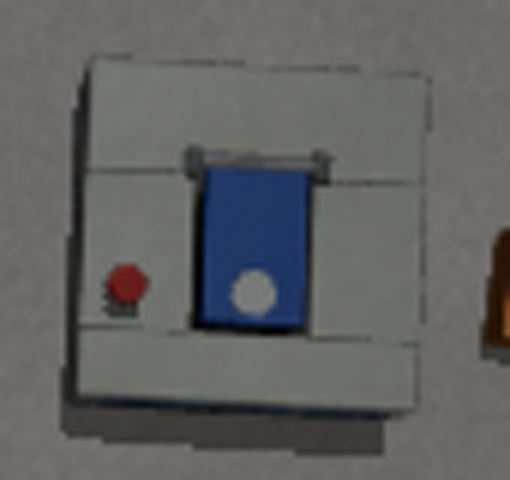

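View pics/cb.png

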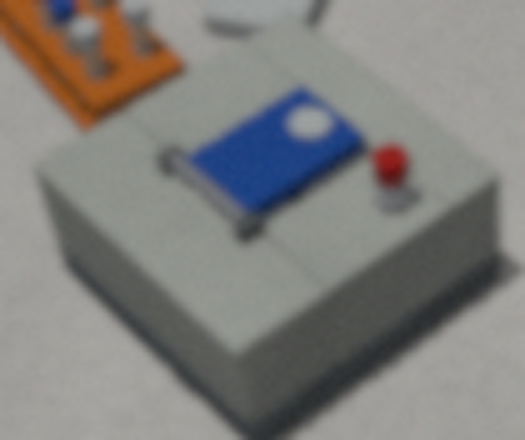

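```bash
cat >h.py <<'E'
from bench import *
import numpy as np
from scipy.optimize import least_squares
from scipy.spatial.transform import Rotation as R
def proj(n,P):
    c=camera_params(n);q=np.atleast_2d(P)@c["world_to_cam"][:3,:3].T+c["world_to_cam"][:3,3]
    q=q@c["mtx"].T;return q[:,:2]/q[:,2:]
E
python3 - <<'E'
from h import *
L=np.array([[.1,.1,.1],[.1,-.1,.1],[-.1,-.1,.1],[-.1,.1,.1],[-.029,0,.112]])
T=(np.array([[93,58],[427,77],[416,412],[77,400],[254,293]])+.5)/6-.5+[275,148]
S=(np.array([[240,352],[40,170],[290,22],[497,182],[310,123]])+.5)/5-.5+[145,122]
W=lambda p:L@R.from_euler('z',p[3]).as_matrix().T+p[:3]
f=lambda p:np.r_[proj("top",W(p))-T,proj("scene",W(p))-S].ravel()
r=least_squares(f,[.6,-.1,.02,0]);print(r.x,r.fun.reshape(-1,2).round(2),W(r.x)[4])
g=least_squares(lambda P:np.r_[proj("top",P)[0]-T[4],proj("scene",P)[0]-S[4]],[.6,-.1,.12]);print("tri",g.x,g.fun)
o=get_obs();M=R.from_rotvec(o["orientation"]).as_matrix();print(M.round(3))
print("tip",o["tcp_pos"]+.173*M[:,0], "vial?",proj("top",o["tcp_pos"]+.16*M[:,0]))
E
```

```text
[ 0.55661208 -0.21866212  0.0018416  -0.01890916] [[-0.36  0.64]
 [ 0.48  0.22]
 [ 0.63  0.9 ]
 [-0.07  0.1 ]
 [ 0.2  -1.2 ]
 [ 0.02  1.33]
 [-1.26 -0.42]
 [ 0.85 -1.62]
 [ 1.6  -1.02]
 [-0.99  2.3 ]] [ 0.52761726 -0.21811379  0.1138416 ]
tri [ 0.52316893 -0.21695402  0.12117284] [ 0.12719637 -0.12647784  0.15338468  0.01349447]
[[-0.    -0.946  0.325]
 [-0.002  0.325  0.946]
 [-1.    -0.    -0.002]]
tip [0.21910218 0.63790211 0.2308281 ] vial? [[ 48.61438338 280.88613514]]
```

Call:
servo_tool(
  motion=[
    [-0.03, -0.36, -0.18, 0, 1],
    [-0.03, -0.36, -0.18, 0, 1],
    [-0.03, -0.36, -0.18, 0, 1],
    [-0.03, -0.36, -0.18, 0, 1],
    [-0.03, -0.36, -0.18, 0, 1],
    [-0.03, -0.36, -0.18, 0, 1],
    [-0.03, -0.36, -0.18, 0, 1],
    [-0.03, -0.36, -0.18, 0, 1],
  ],
  force=20,
)

```text
clock: 0.9
tcp_pos: [0.4996, 0.3519, 0.4338]
orientation: [-0.963, 1.349, 0.962]
contact_force: [1.2, 0.9, 0.5]
grip_width: 0.0001
```

Call:
servo_tool(
  motion=[
    [0, -0.208, -0.531, 0, 1],
    [0, -0.208, -0.531, 0, 1],
    [0, -0.208, -0.531, 0, 1],
    [0, -0.208, -0.531, 0, 1],
    [0, -0.208, -0.531, 0, 1],
    [0, -0.208, -0.531, 0, 1],
    [0, -0.208, -0.531, 0, 1],
    [0, -0.208, -0.531, 0, 1],
  ],
)

```text
clock: 1.7
tcp_pos: [0.5158, -0.0479, 0.4345]
orientation: [-0.963, 1.349, 0.962]
contact_force: [1.0, 0.3, 0.5]
grip_width: -0.0002
```

```bash
python3 - <<'E'
from h import *
o=get_obs();M=R.from_rotvec(o["orientation"]).as_matrix();print(o["tcp_pos"],(M.T@(np.array([.524,-.2175,.31])-o["tcp_pos"])).round(3),o["joints"].round(2))
E
```

```text
[ 0.51583952 -0.04789427  0.43447818] [ 0.125 -0.063 -0.158] [-0.34  0.19  0.36  1.91 -0.07  1.06  1.29]
```

Call:
servo_tool(
  motion=[
    [0, -0.063, -0.158, 0, 1],
    [0, -0.063, -0.158, 0, 1],
    [0, -0.063, -0.158, 0, 1],
    [0, -0.063, -0.158, 0, 1],
    [0.05, -0.063, -0.158, 0, 1],
    [0.1, -0.063, -0.158, 0, 1],
    [0.1, -0.063, -0.158, 0, 1],
    [0.1, -0.063, -0.158, 0, 1],
  ],
)

```text
clock: 2.5
tcp_pos: [0.5241, -0.218, 0.335]
orientation: [-0.962, 1.351, 0.963]
contact_force: [0.2, 0.5, 1.3]
grip_width: -0.0003
```

```bash
python3 - <<'E'
from h import *
import cv2
o=get_obs();M=R.from_rotvec(o["orientation"]).as_matrix();print(o["tcp_pos"],(M.T@(np.array([.524,-.2175,.31])-o["tcp_pos"])).round(4),o["contact_force"])
tip=o["tcp_pos"]+.173*M[:,0]; print("tip",tip,proj("top",tip),proj("scene",tip))
a=grab_frame("top")[128:228,260:380];b=grab_frame("scene")[92:212,145:265]
a=cv2.resize(a,(480,400),interpolation=cv2.INTER_CUBIC);b=cv2.resize(b,(0,0),fx=4,fy=4,interpolation=cv2.INTER_CUBIC)[:400]
b=cv2.resize(grab_frame("scene")[100:200,145:225],(480,600),interpolation=cv2.INTER_CUBIC)
cv2.imwrite("pics/s1.png",b[:,:,::-1])
E
```

```text
[ 0.52406113 -0.21796453  0.33495399] [0.025  0.0002 0.0005] [0.19847097 0.51192424 1.29585061]
tip [ 0.52355117 -0.21821808  0.16195493] [[319.01828384 195.09344442]] [[205.01315504 136.03802449]]
```

View pics/s1.png

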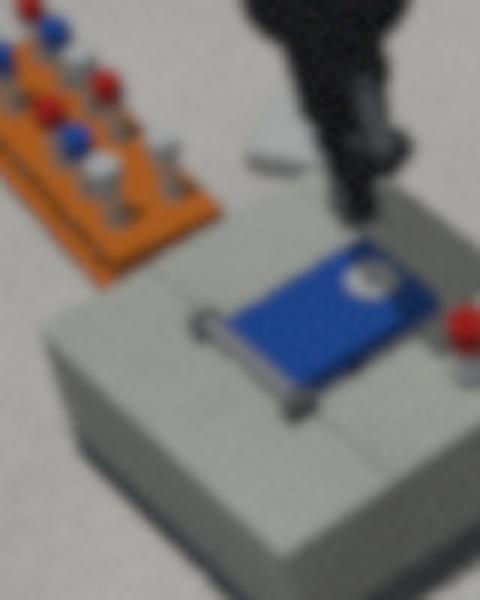

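Call:
servo_tool(
  motion=[
    [0.01, 0, 0, 0, 1],
    [0.02, 0, 0, 0, 1],
    [0.024, 0, 0, 0, 1],
    [0.028, 0, 0, 0, 1],
    [0.028, 0, 0, 0, 1],
  ],
)

```text
clock: 3.15
tcp_pos: [0.5249, -0.2183, 0.3087]
orientation: [-0.965, 1.347, 0.96]
contact_force: [-0.5, -0.7, -0.3]
grip_width: 0.0003
```

Call:
servo_tool(
  motion=[
    [0.002, 0, 0, 0, 1],
    [0.004, 0, 0, 0, 1],
    [0.006, 0, 0, 0, 1],
    [0.006, 0, 0, 0, 1],
  ],
)

```text
clock: 3.55
tcp_pos: [0.5249, -0.2183, 0.3025]
orientation: [-0.965, 1.347, 0.96]
contact_force: [-0.5, -0.1, 0.7]
grip_width: 0.0001
```

Call:
servo_tool(
  motion=[
    [0.002, 0, 0, 0, 1],
    [0.003, 0, 0, 0, 1],
    [0.003, 0, 0, 0, 1],
  ],
)

```text
clock: 3.85
tcp_pos: [0.5248, -0.2183, 0.2993]
orientation: [-0.965, 1.348, 0.96]
contact_force: [0.1, -1.2, -0.5]
grip_width: -0.0003
```

Call:
servo_tool(
  motion=[
    [0.002, 0, 0, 0, 1],
    [0.003, 0, 0, 0, 1],
    [0.003, 0, 0, 0, 1],
  ],
)

```text
clock: 4.15
tcp_pos: [0.5248, -0.2182, 0.2961]
orientation: [-0.965, 1.348, 0.961]
contact_force: [0.5, 0.5, -0.5]
grip_width: -0.0003
```

Call:
servo_tool(
  motion=[
    [0.002, 0, 0, 0, 1],
    [0.002, 0, 0, 0, 1],
  ],
)

```text
clock: 4.35
tcp_pos: [0.5247, -0.2182, 0.2939]
orientation: [-0.964, 1.348, 0.961]
contact_force: [0.2, -0.2, -0.4]
grip_width: -0.0001
```

Call:
servo_tool(
  motion=[
    [0.002, 0, 0, 0, 1],
    [0.002, 0, 0, 0, 1],
  ],
)

```text
clock: 4.55
tcp_pos: [0.5248, -0.2183, 0.2919]
orientation: [-0.965, 1.348, 0.961]
contact_force: [0.3, -0.2, 3.5]
grip_width: -0.0003
```

Call:
servo_tool(
  motion=[
    [0.001, 0, 0, 0, 1],
    [0.002, 0, 0, 0, 1],
  ],
)

```text
clock: 4.75
tcp_pos: [0.5248, -0.2183, 0.29]
orientation: [-0.964, 1.348, 0.961]
contact_force: [-1.0, 1.0, 3.9]
grip_width: 0.0001
```

Call:
servo_tool(
  motion=[
    [0.001, 0, 0, 0, 1],
    [0.001, 0, 0, 0, 1],
  ],
)

```text
clock: 4.95
tcp_pos: [0.5248, -0.2183, 0.289]
orientation: [-0.964, 1.348, 0.961]
contact_force: [-1.1, -0.1, 3.4]
grip_width: -0.0003
```

Call:
servo_tool(
  motion=[
    [0.001, 0, 0, 0, 1],
    [0.0015, 0, 0, 0, 1],
  ],
)

```text
clock: 5.15
tcp_pos: [0.5248, -0.2183, 0.2875]
orientation: [-0.964, 1.348, 0.961]
contact_force: [-0.9, 0.7, 4.4]
grip_width: -0.0004
```

Call:
servo_tool(
  motion=[
    [0.001, 0, 0, 0, 1],
    [0.001, 0, 0, 0, 1],
  ],
)

```text
clock: 5.35
tcp_pos: [0.5248, -0.2183, 0.2864]
orientation: [-0.965, 1.348, 0.961]
contact_force: [-0.7, -0.1, 3.3]
grip_width: 0.0003
```

Call:
servo_tool(
  motion=[
    [0.0005, 0, 0, 0, 1],
    [0.0005, 0, 0, 0, 1],
  ],
)

```text
clock: 5.55
tcp_pos: [0.5248, -0.2183, 0.2858]
orientation: [-0.965, 1.348, 0.961]
contact_force: [-1.3, 0.6, 3.8]
grip_width: 0.0
```

Call:
servo_tool(
  motion=[
    [0.0005, 0, 0, 0, 1],
    [0.0005, 0, 0, 0, 1],
  ],
)

```text
clock: 5.75
tcp_pos: [0.5248, -0.2183, 0.2856]
orientation: [-0.964, 1.348, 0.961]
contact_force: [-2.3, 0.5, 6.6]
grip_width: 0.0001
```

Call:
servo_tool(
  motion=[
    [-0.05, 0, 0, 0, 1],
    [-0.1, 0.02, -0.007, 0, 1],
    [-0.14, 0.04, -0.013, 0, 1],
    [-0.16, 0.06, -0.02, 0, 1],
    [-0.16, 0.076, -0.026, 0, 1],
    [-0.16, 0.076, -0.026, 0, 1],
    [-0.16, 0.076, -0.026, 0, 1],
    [-0.16, 0.076, -0.026, 0, 1],
  ],
)

```text
clock: 6.55
tcp_pos: [0.4451, -0.2176, 0.4449]
orientation: [-0.965, 1.348, 0.962]
contact_force: [0.4, -0.4, -0.3]
grip_width: -0.0002
```

Call:
servo_tool(
  motion=[
    [0, 0, 0, 0, 1],
    [0, 0, 0, 0, 1],
    [0, 0, 0, 0, 1],
    [0, 0, 0, 0, 1],
    [0, 0, 0, 0, 1],
    [0, 0, 0, 0, 1],
    [0, 0, 0, 0, 1],
    [0, 0, 0, 0, 1],
  ],
)

```text
clock: 7.35
tcp_pos: [0.445, -0.2176, 0.4449]
orientation: [-0.965, 1.348, 0.962]
contact_force: [-0.4, -0.6, -0.1]
grip_width: -0.0
```

```bash
python3 - <<'E'
from h import *
import cv2
b=grab_frame("scene")
cv2.imwrite("pics/s2.png",cv2.resize(b[90:330,130:370],(600,600),interpolation=cv2.INTER_CUBIC)[:,:,::-1])
E
```

```text
(no output)
```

View pics/s2.png

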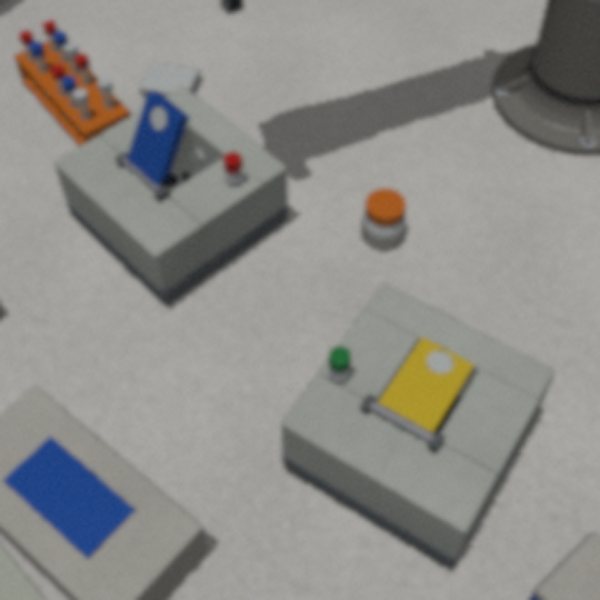

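The picture shows the blue hatch standing up, with its mark at about (160,118) and the opening dark. The yellow hatch is shut, and the vials and cup are where they were. I'll wait a little, then check that the hatch stays still.

Call:
servo_tool(
  motion=[
    [0, 0, 0, 0, 1],
    [0, 0, 0, 0, 1],
    [0, 0, 0, 0, 1],
    [0, 0, 0, 0, 1],
    [0, 0, 0, 0, 1],
    [0, 0, 0, 0, 1],
    [0, 0, 0, 0, 1],
    [0, 0, 0, 0, 1],
  ],
)

```text
clock: 8.2
tcp_pos: [0.445, -0.2176, 0.4449]
orientation: [-0.965, 1.348, 0.962]
contact_force: [-0.4, 0.1, -0.7]
grip_width: 0.0003
```

```bash
python3 - <<'E'
from h import *
import cv2
b=grab_frame("scene")
c=cv2.resize(b[90:330,130:370],(600,600),interpolation=cv2.INTER_CUBIC)[:,:,::-1]
d=np.abs(c.astype(int)-cv2.imread("pics/s2.png")).max(2); print("hatch diff",d[80:210,100:260].max(),"all",d.max())
L=np.array([.534+.06,-.2185,.118])  # hinge approx .076 behind mark
hx=.524+.076
for a in(0,.5,.9,1.05):
    P=[hx-.076*np.cos(a),-.2185,.118+.076*np.sin(a)];print(a,proj("scene",P))
print("seen",130+160/2.5,90+118/2.5,get_obs()["contact_force"])
E
```

```text
hatch diff 12 all 12
0 [[206.3090485  146.84569023]]
0.5 [[202.64093314 139.51666633]]
0.9 [[196.50222994 136.93876569]]
1.05 [[193.62526955 136.89924685]]
seen 194.0 137.2 [-1.36750798 -0.37605843 -0.90251086]
```

The mark sits where a hatch angle of 1.05 rad puts it, and the hatch isn't moving.

```bash
python3 -c "
from bench import *
print(hand_in())"
```

```text
the job is handed in; nothing more can be done
None
```

The blue hatch is open and staying open, and the job is handed in at about 8 s of the 32 s allowed.

- **Press:** I pressed the white mark straight down once with the closed fingertips. The spring pushed back with about 3.5–4 N. I stopped when the force rose to 6.6 N, about 6–8 mm down and at the stop, then lifted clear.
- **Hatch check:** In the last pictures the mark is at pixel (194.0, 137.2). A fully open hatch (1.05 rad) should put it at (193.6, 136.9). Two pictures about 0.9 s apart differ only by image noise.
- **Rest of the bench:** The yellow hatch is shut, and both vials and the cup look unmoved. I didn't compare the pipette, tip box and timer one by one. The arm is clear and touching nothing.
- **Disagreement in measurements:** The first fit of the analyser's position put the mark about 7 mm lower and 4 mm further back than direct triangulation did. I went with the triangulated point, and first contact came at a height that matched it.

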